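Zero the strip-bending tester and lay the next strip on it

ROBOT

A 6-joint arm with a two-finger parallel gripper is mounted at the origin on a cart in front of the work surface, level with it; the furniture and walls round the work are solid. World frame = base frame: x ahead of the robot, y to its left, z up, the work surface at z = 0. Lengths are in mm, angles in degrees, forces in N, time in s.
With the tool pointing down it reaches from about 350 to 850 mm from the base axis. Payload 8.1 kg.
Tool frame: the origin (TCP) lies at the very end of the fingers, on their centre line; the grasp point (between the pads) lies 19 mm behind it; z points along the fingers, y is the direction in which the jaws open and shut (so a half turn about z gives the same grasp; the last joint's range is limited). The gripper opens to 85 mm and grips with 20 to 120 N. Pads are 22 mm wide; open, the fingers measure 114 mm over their backs; the gripper's body (76 mm by 85 mm) begins 54 mm behind the grasp point. The pads swing forward as they close: fully open they stand 13 mm farther back than shut.
Start: joints at [-75.481, 7.471, 85.268, -0, 87.261, -4.893], TCP at [199.433, -565.89, 231.292] pointing down, gripper open.
Joint ranges: [-169.43, 169.43], [-51.17, 129.36], [1.28, 143.12], [-76.62, 256.62], [0, 156.53], [-152.29, 152.29]. Speed limits (degrees/s): [136.94, 136.94, 159.86, 180, 180, 180].

INTERFACE

Orientations are given as [roll, pitch, yaw] about the fixed x, y, z axes, in that order (R = Rz(yaw) Ry(pitch) Rx(roll)).
In Python, from bench import r gives the robot as it stands.
- The arm moves only by the shell command python3 -m crank 'ROWS' [OPENING] [FORCE]. ROWS is JSON, a list that holds one entry, the list of rows, each a list of 6 numbers: the shift along the tool's x, y, z in m, then the turn, a rotation vector about the tool's x, y, z in rad. A call has 1 to 10 rows; each row is the pose to reach, as a shift and turn from the pose measured when the call began, along the tool's axes at that moment; what a row does not reach only later rows make up. A row lasts 1/8 s, in which the tool goes at most 62.5 mm and 10.7 degrees, less where a joint would pass 70% of its speed; a pose out of reach is approached as far as the arm can. A call with a gripper value outside its range is refused whole. OPENING is the closure, from 0 (fully open) to 1 (shut), set as the call begins (- or left out, the last holds). The fingers move at their own pace and stop on an object; FORCE is the grip in N (left out, the last holds). Time passes only in rows, so rows that repeat a pose let the fingers close. It gives the time, the measured TCP pose, the force and the opening at its end, in the units of the state.
- r.sense(): the state, without advancing time (a new reading comes with each control period).
- r.snapshot(name): name is "side" or "top"; returns (picture, depth): 400x640x3 uint8, blue, green, red; 400x640 float32, mm along the optical axis (not along the pixel's ray), 0 where there is no reading.
- r.get_calibration(name): a dict with "mtx" (3x3 intrinsics, pixels), "k1" (the pictures are not rectified: a ray, as slopes to the right and down, at radius r is drawn at 1 + k1 r^2 times it, then the intrinsics apply), "cam_to_world" (4x4, takes a point from camera to world coordinates). Camera axes: x right, y down, z forward; pixel columns grow to the right and rows downward; lengths in mm; the calibration is good to about 2 mm. A picture is of the moment at which its call begins. get_calibration takes no time and is no camera call.
- r.hand_in(): hands the job in, once; it reports no verdict.
Trained networks look in the newest picture that a camera, given by its name, has taken for a name from the list of things; names that differ only in an ending like _2 or _b are one class to them, and where a whole thing is asked for, a point or a joint stands for the part that bears it (a point fixed in the world has none). Each returns a list of dicts, best first, with "conf" (0 to 1); they miss things now and then, are a little off and sometimes report something else, mostly with a low value. They report only what shows in the picture. A call takes as long as a camera call.
- r.look_for(thing, camera): "extent" ([left, top, right, bottom] in pixels, round what is visible of it).
- r.landmark_of(thing, camera): "pixel" ([column, row] in pixels: a listed point, or the origin of a listed thing).
The state is a dict: "time": time; "joint_pos": joint angles; "qd": joint speeds; "joint_efforts": joint torques, N m; "tool_pos": TCP position; "tcp_rot": TCP orientation; "ft_force": force on the tool from outside, world axes, zero at the start; "wrist_torque": the same for the moment, N m; "finger_gap": finger opening in mm.
Only numpy, scipy, OpenCV 4.12 (cv2) and the standard library are available. Lean on these libraries where they do the work, as an engineer would, in place of code of your own. Each camera call takes 0.05 s, during which the arm holds its last target.

TASK

Get the strip-bending tester ready for its next test. First, while its two rollers are still empty, turn the knob on the dial anticlockwise until the peak pointer is fully back against its zero stop. Then lay the long wooden strip (not the short one) flat across both rollers, between the upright cheeks and overhanging about equally at both ends, and leave the pointer at zero and the other loose things on the bench where they are.

Things in the scene. Friction and masses are not known exactly. Their poses are not given: they have to be found in the camera images.
- bend_tester: grey bench tester, fixed to the bench, base plate 155 (x) x 285 (y) x 12 mm; origin at the centre of its underside. Its own axes, z up: at y = -75 mm stands the round dial case, at y = +75 mm the two roller supports (x = -55 and +55 mm). A lever housing 36 mm high and 28 mm wide in x joins them, with a thin feeler pin (7 mm) midway between the rollers, tip at z = 66 mm.
- dial_centre (a point): centre of the white dial face, 50 mm above the bench, on the knob's axis; axes as the tester's. The case is 124 mm across; its bezel stands 2 mm above the face. The zero-stop pin (4 mm thick, 6 mm high) stands on the face 48 mm out along +x.
- rest_mid (a point): point midway between the two rollers, level with their tops (70 mm above the bench): the middle of the underside of a strip in place. Axes as the tester's: x along the strip. The steel rollers (16 mm thick, lying along y) are 110 mm apart at x = +/-55 mm; each lies between two upright cheeks 38 mm apart in y whose tops are 80 mm above the bench.
- reset_knob (a joint): angle of the reset knob and the peak pointer that turns with it, rad: 0 = against the zero stop, growing clockwise seen from above (starts at 1.0 to 2.6; range 0 to 4.7). At 0 the pointer and bar point along the tester's +x; at angle a they have turned clockwise by a from there. It stays where it is left; turning it takes about 0.06 N m.
- knob_bar (a point): centre of the black bar grip of the reset knob, on its vertical turning axis, 76 mm above the bench. The bar is 64 mm long (point x, pointing the way the pointer points), 14 mm thick (point y) and reaches from 56 to 88 mm above the bench. It turns with the knob.
- long_strip_centre (a point): centre of the long pale maple strip, 155 mm long (point y), 24 mm wide (point x), 18 mm thick (point z), about 45 g, lying flat and loose on the bench.
- short_strip_centre (a point): centre of the short pale wooden strip, 105 mm long (point y), 32 mm wide, 16 mm thick, loose; too short for the tester; to be left alone. It and the long strip swap places at random.
- sanding_block_centre (a point): centre of a brown cork sanding block, 72 x 39 x 27 mm, loose; to be left alone.

How it is judged:
By the outcome, as a careful person would: the job done as asked, in the order asked, and still so for the second after the job is handed in, with the robot touching nothing.
It also fails if it takes over 67 s, if anything falls off the work surface, if the arm or the gripper's body presses on something with over 40 N, if the wrist force passes 120 N, or if a joint passes its speed limit or range.

## Working session

There is one attempt and no reset: what is moved stays moved. The work goes in short steps, Python scripts to look and compute and a shell command to move; the robot and the scene stay as the last step left them, time stands still between calls to the robot, and variables do not carry over. Pictures are saved under pics/ and viewed, and the job is handed in when it is done.

```bash
ls; mkdir -p pics
python3 - <<'E'
from bench import r
import cv2,json
print(r.sense())
for n in("side","top"):
    p,d=r.snapshot(n); cv2.imwrite(f"pics/{n}0.png",p)
    c=r.get_calibration(n); print(n,c)
    for t in("dial_centre","rest_mid","knob_bar","long_strip_centre","short_strip_centre","sanding_block_centre","bend_tester"):
        print(t,[(x["pixel"],round(x["conf"],2)) for x in r.landmark_of(t,n)[:3]])
E
```

```text
pics
{'time': 0.0, 'joint_pos': array([-7.54808269e+01,  7.51430450e+00,  8.53301655e+01,  4.05051993e-04,
        8.72614210e+01, -4.89434085e+00]), 'qd': array([ 0.04239886,  0.00369791, -0.13165499,  0.00344929,  0.00673867,
        0.0405902 ]), 'joint_efforts': array([-1.57234932e-03, -5.69389343e+01, -5.00554705e+01, -1.56667143e-04,
        1.44789956e-02,  5.61760185e-07]), 'tool_pos': array([ 199.30171817, -565.34487868,  230.24431581]), 'tcp_rot': array([-1.79894530e+02, -9.43754165e-03,  1.94134855e+01]), 'ft_force': array([-0.94336043,  0.33075254, -0.24985134]), 'wrist_torque': array([-0.05435232, -0.00519317,  0.00250953]), 'finger_gap': 85.4141523250419}
side {'mtx': array([[495.33701893,   0.        , 314.83921017],
       [  0.        , 495.33701893, 197.32854338],
       [  0.        ,   0.        ,   1.        ]]), 'k1': -0.04996333906972178, 'cam_to_world': array([[-9.99941676e-01, -4.79060246e-04,  1.07895767e-02,
         6.73870729e+02],
       [-8.63201151e-03,  6.35863490e-01, -7.71753270e-01,
         9.01426024e+02],
       [-6.49098162e-03, -7.71801394e-01
[... 512 characters left out ...]
       ,   0.        ,   1.        ]]), 'k1': -0.020030545473001843, 'cam_to_world': array([[ 1.04144157e-02, -9.92027092e-01,  1.25593745e-01,
         5.31075894e+02],
       [-9.99922376e-01, -1.11908292e-02, -5.47796786e-03,
         1.18709140e+02],
       [ 6.83979068e-03, -1.25526946e-01, -9.92066632e-01,
         1.18144421e+03],
       [ 0.00000000e+00,  0.00000000e+00,  0.00000000e+00,
         1.00000000e+00]])}
dial_centre [([307.2, 234.5], 0.94)]
rest_mid [([241.7, 232.8], 0.91)]
knob_bar [([299.7, 236.6], 0.46)]
long_strip_centre [([402.8, 232.5], 0.9)]
short_strip_centre [([365.9, 246.9], 0.91)]
sanding_block_centre [([366.4, 158.3], 0.68)]
bend_tester [([273.3, 229.6], 0.83)]
```

View pics/side0.png

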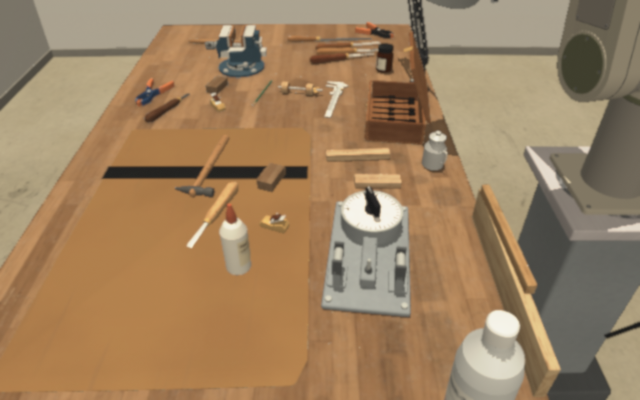

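View pics/top0.png

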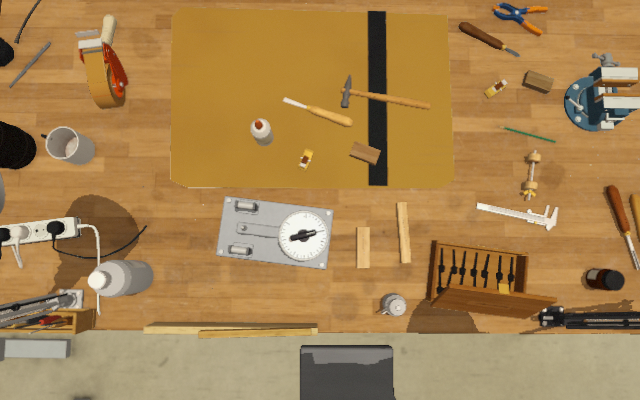

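```bash
cat > h.py <<'E'
from bench import r
import numpy as np,cv2
def ray(n,px):
    c=r.get_calibration(n);K=c["mtx"]
    q=cv2.undistortPoints(np.array([[px]],float),K,np.array([c["k1"],0,0,0,0.]))[0,0] if 0 else None
    x=(px[0]-K[0,2])/K[0,0];y=(px[1]-K[1,2])/K[1,1];u,v=x,y
    for _ in range(20):
        s=1+c["k1"]*(u*u+v*v);u,v=x/s,y/s
    T=c["cam_to_world"];return T[:3,3],T[:3,:3]@np.array([u,v,1.])
def at(n,px,z):
    o,d=ray(n,px);return o+d*(z-o[2])/d[2]
def pix(n,P):
    c=r.get_calibration(n);T=c["cam_to_world"];p=T[:3,:3].T@(np.array(P,float)-T[:3,3]);u,v=p[:2]/p[2];s=1+c["k1"]*(u*u+v*v);K=c["mtx"]
    return np.array([K[0,0]*u*s+K[0,2],K[1,1]*v*s+K[1,2]])
E
python3 - <<'E'
from h import *
np.set_printoptions(precision=1,suppress=True)
for n,L in(("top",[("dial",(307.2,234.5),50),("rest",(241.7,232.8),70),("knob",(299.7,236.6),76),("long",(402.8,232.5),9),("short",(365.9,246.9),8),("block",(366.4,158.3),13)]),("side",[("dial",(370.5,210),50),("rest",(368.7,255.6),70),("long",(355.7,154.9),9),("short",(377.2,180.8),8)])):
    for a,p,z in L: print(n,a,at(n,p,z))
p=cv2.imread("pics/top0.png");cv2.imwrite("pics/topz.png",cv2.resize(p[140:320,180:460],None,fx=2.85,fy=2.85,interpolation=cv2.INTER_CUBIC))
p=cv2.imread("pics/side0.png");cv2.imwrite("pics/sidez.png",cv2.resize(p[120:300,260:480],None,fx=3.2,fy=3.2,interpolation=cv2.INTER_CUBIC))
E
```

```text
top dial [574.8 143.4  50. ]
top rest [576.4 302.1  70. ]
top knob [568.6 160.8  76. ]
top long [ 584.1 -101.2    9. ]
top short [546.4  -6.3   8. ]
top block [776.2  -7.6  13. ]
side dial [572.9 150.4  50. ]
side rest [588.7 295.5  70. ]
side long [ 586.8 -103.1    9. ]
side short [543.1  -0.3   8. ]
```

View pics/topz.png

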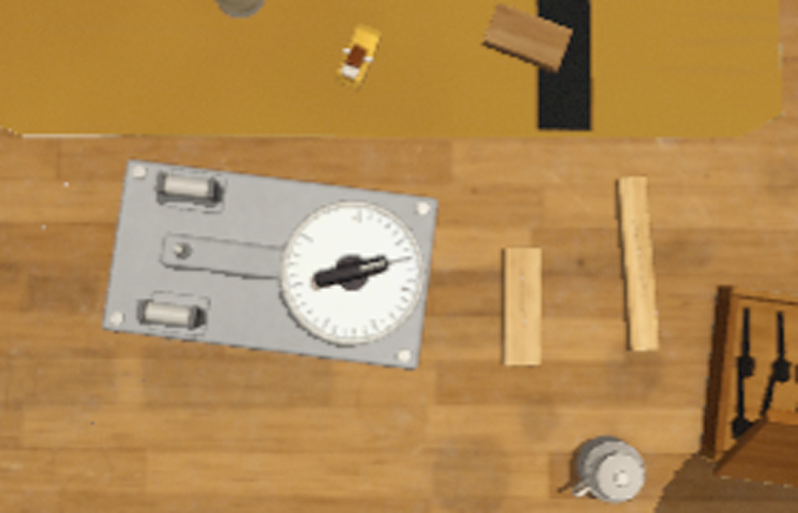

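View pics/sidez.png

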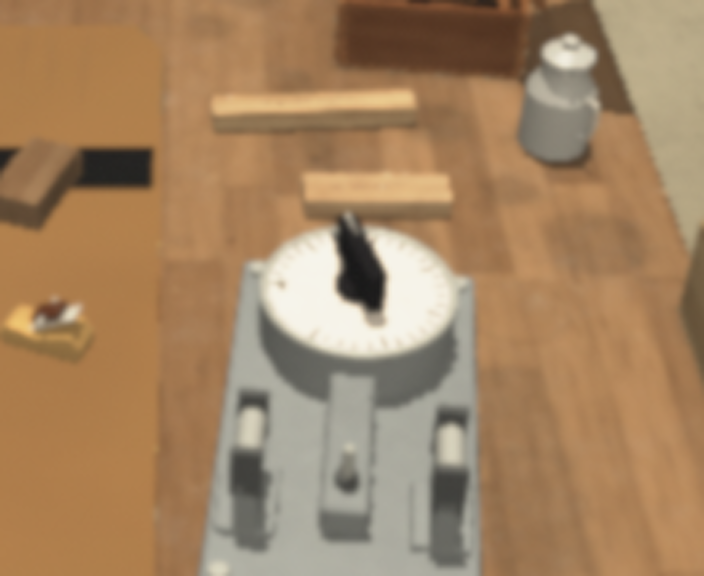

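The side view shows the tester, with the dial at about (370,210) and the rest at (369,256). The short strip is at (377,181) and the long one is farther off at (356,155). In the top view the pointer's thin end points right (world -y), and the zero stop lies towards the top of the dial. Next I'll work out the tester's yaw, the bar angle and the strip axes.

Run:
```python
from h import *
np.set_printoptions(precision=1,suppress=True)
f=lambda x,y:(x/2.85+180,y/2.85+140)
S=[at("top",f(*p),14) for p in((138,171),(423,208),(117,317),(404,355))]
for s in S: print(s)
print("ctr",np.mean(S,0))
for a,b,k in((1,0,90),(3,2,90),(2,0,0),(3,1,0)):
    d=S[b]-S[a];print("yaw",np.degrees(np.arctan2(d[1],d[0]))-k)
a=at("top",f(314,281),88);b=at("top",f(386,263),88);d=b-a;print("bar",a,b,(a+b)/2,np.degrees(np.arctan2(d[1],d[0])))
print("dial rim ctr",at("top",f(351,272),52), "stop",at("top",f(360,216),53),"pt tip",at("top",f(412,258),53))
# depth based wood masks for strips & bar
p,D=r.snapshot("top");cal=r.get_calibration("top")
vv,uu=np.mgrid[140:320,180:460]
pts=[]
K=cal["mtx"];T=cal["cam_to_world"]
q=cv2.undistortPoints(np.stack([uu,vv],-1).reshape(-1,1,2).astype(float),K,np.array([cal["k1"],0,0,0,0])).reshape(-1,2)
d=D[vv,uu].reshape(-1);P=np.c_[q*d[:,None],d]@T[:3,:3].T+T[:3,3]
Z=P[:,2]
def rect(m,name):
    x=P[m][:,:2].astype(np.float32)
    print(name,m.sum(),cv2.minAreaRect(x),np.median(Z[m]),x.mean(0))
near=lambda x,y,R:(np.hypot(P[:,0]-x,P[:,1]-y)<R)
print("bench z",np.median(Z[near(560,-50,25)]))
rect(near(585,-101,85)&(Z>8)&(Z<30)&(P[:,1]<-60),"long")
rect(near(546,-3,65)&(Z>8)&(Z<30),"short")
rect(near(573,150,50)&(Z>76),"bar")
for s in(1,-1): rect(near(576+s*55,300,40)&(Z>50)&(Z<95),"sup%d"%s)
x=P[near(573,150,50)&(Z>76)][:,:2];w,V=np.linalg.eigh(np.cov(x.T));print("bar axis",V[:,1],np.degrees(np.arctan2(V[1,1],V[0,1])))
x=P[near(585,-101,85)&(Z>8)&(P[:,1]<-60)&(Z<30)][:,:2];w,V=np.linalg.eigh(np.cov(x.T));print("long axis",np.degrees(np.arctan2(V[1,1],V[0,1])),np.sqrt(w*12))
```

```text
[662.5 348.2  14. ]
[631.9  90.5  14. ]
[531.5 362.3  14. ]
[500.7 106.3  14. ]
ctr [581.7 226.8  14. ]
yaw -6.7818879588496515
yaw -6.842088171057966
yaw -6.147822616713081
yaw -6.871217792365708
bar [563.2 183.   88. ] [578.9 122.9  88. ] [571. 153.  88.] -75.36815068095993
dial rim ctr [572.4 153.3  52. ] stop [621.  146.1  53. ] pt tip [585.  100.6  53. ]
bench z -0.15675968338655366
long 634 ((587.423095703125, -131.06655883789062), (153.748779296875, 82.55402374267578), 3.6696557998657227) 18.136143752328735 [ 583.6 -105.3]
short 532 ((548.8785400390625, 1.8791446685791016), (31.372041702270508, 106.64134979248047), 89.99967193603516) 16.091017561761873 [546.2   2. ]
bar 158 ((573.5136108398438, 152.63427734375), (13.904999732971191, 63.20124053955078), 15.079486846923828) 87.41079334900337 [573.4 152.5]
sup1 155 ((622.3563842773438, 296.8399658203125), (50.04680633544922, 62.35126876831055), 84.34362030029297) 69.6369873321446 [643.6 294.7]
sup-1 159 ((536.1649780273438, 307.5467529296875), (50.56074523925781, 17.377946853637695), 84.11112213134766) 69.15793101840995 [536.3 307. ]
bar axis [-0.3  1. ] 104.98047273937455
long axis -172.4701682676327 [ 52.8 154.1]
```

```bash
cat >> h.py <<'E'
from scipy.spatial.transform import Rotation as Ro
def goal(x,y,z,yaw):
    s=r.sense();R0=Ro.from_euler("xyz",s["tcp_rot"],degrees=True)
    d=R0.inv().apply(np.array([x,y,z])-s["tool_pos"])/1000
    w=(R0.inv()*Ro.from_euler("xyz",[180,0,yaw],degrees=True)).as_rotvec()
    print("at",s["tool_pos"].round(1),s["tcp_rot"].round(1),"-> row",np.r_[d,w].round(4).tolist())
def cloud(n,p=None):
    if p is None: p=r.snapshot(n)
    D=p[1];c=r.get_calibration(n);v,u=np.mgrid[:400,:640]
    q=cv2.undistortPoints(np.stack([u,v],-1).reshape(-1,1,2).astype(float),c["mtx"],np.array([c["k1"],0,0,0,0])).reshape(-1,2)
    d=D.reshape(-1);P=np.c_[q*d[:,None],d]@c["cam_to_world"][:3,:3].T+c["cam_to_world"][:3,3]
    P[d<=0]=np.nan;return P
E
python3 - <<'E'
from h import *
np.set_printoptions(precision=1,suppress=True)
a=np.array([199,-566]);b=np.array([573,152]);u=(b-a)/np.linalg.norm(b-a);L=np.linalg.norm(b-a)
for n in("top","side"):
    P=cloud(n);rel=P[:,:2]-a;s=rel@u;o=rel@np.array([-u[1],u[0]])
    for k in range(0,900,100):
        m=(s>k)&(s<k+100)&(abs(o)<110)&(P[:,2]<600)
        print(n,k,np.nanmax(P[m,2]) if m.any() else None, m.sum())
    if n=="top":
        m=(np.hypot(P[:,0]-585,P[:,1]+101)<90)&(abs(P[:,0]-585)<40)&(P[:,2]>12)&(P[:,2]<22)&(P[:,1]<-15)
        x=P[m][:,:2].astype(np.float32);print(cv2.minAreaRect(x),x.mean(0))
        w,V=np.linalg.eigh(np.cov(x.T));print("long axis",np.degrees(np.arctan2(V[1,1],V[0,1])),np.sqrt(w*12))
        m=(np.hypot(P[:,0]-585,P[:,1]+101)<150)&(P[:,2]>25)&(P[:,0]>500);print("tall near long",P[m].min(0) if m.any() else 0,P[m].max(0)if m.any() else 0)
goal(573.2,152.4,150,105)
E
```

```text
top 0 4.01569327739594 604
top 100 121.64098071788499 965
top 200 202.09399981896308 1118
top 300 212.5631876709923 2431
top 400 213.9507122633945 3629
top 500 95.47496832008528 3462
top 600 23.833630726255933 3370
top 700 93.4228567887319 3365
top 800 92.0907468619589 3288
((584.5144653320312, -130.62939453125), (86.50975036621094, 76.84268188476562), 88.61285400390625) [ 584.1 -105. ]
long axis -163.2573339037937 [48.2 81.8]
tall near long [ 500.2 -246.7   25. ] [ 565.  -164.1   67.4]
side 0 255.68890715694153 30
side 100 127.65635596052846 221
side 200 206.93412100041343 488
side 300 212.74709684509492 1018
side 400 210.68447055066645 2099
side 500 95.19327709044387 2790
side 600 21.427588715772913 2482
side 700 91.05240552289126 1900
side 800 91.54588503805792 4393
at [ 199.4 -565.9  231.3] [180.   -0.   19.4] -> row [0.5912, -0.5532, 0.0813, 0.0001, 0.0, -1.4938]
```

```bash
python3 -m crank '[[[0,0,-0.06,0,0,0],[0.03,-0.03,-0.085,0,0,-0.15],[0.074,-0.069,-0.085,0,0,-0.3],[0.12,-0.11,-0.085,0,0,-0.45],[0.165,-0.153,-0.085,0,0,-0.6],[0.21,-0.195,-0.085,0,0,-0.75],[0.255,-0.237,-0.085,0,0,-0.9],[0.3,-0.28,-0.085,0,0,-1.05],[0.345,-0.32,-0.085,0,0,-1.2],[0.39,-0.36,-0.085,0,0,-1.35]]]' 0.0
python3 - <<'E'
from h import *
np.set_printoptions(precision=1,suppress=True)
goal(573.2,152.4,140,105)
P=cloud("top")
m=(abs(P[:,0]-585)<90)&(abs(P[:,1]+103)<35)&(P[:,2]>12)&(P[:,2]<24)
x=P[m][:,:2].astype(np.float32);print(cv2.minAreaRect(x),x.mean(0))
w,V=np.linalg.eigh(np.cov(x.T));print("long axis",np.degrees(np.arctan2(V[1,1],V[0,1])),np.sqrt(w*12))
E
```

```text
time: 2.2
tool_pos: [448.3, -94.9, 316.7]
tcp_rot: [179.9, 0.0, 97.0]
ft_force: [0.3, -0.6, -0.1]
finger_gap: 85.6
at [448.3 -94.9 316.7] [179.9   0.   97. ] -> row [0.2302, 0.1541, 0.1767, 0.001, 0.0007, -0.1389]
((585.6888427734375, -102.98885345458984), (154.0500030517578, 25.496944427490234), 3.5620744228363037) [ 584.7 -102.5]
long axis -176.0783282124302 [ 24.6 155.3]
```

```bash
python3 -m crank '[[[0.05,0.035,0,0,0,-0.05],[0.1,0.07,0.03,0,0,-0.1],[0.145,0.1,0.06,0,0,-0.139],[0.19,0.128,0.09,0,0,-0.139],[0.23,0.154,0.12,0.001,0.0007,-0.139],[0.23,0.154,0.17,0.001,0.0007,-0.139],[0.23,0.154,0.177,0.001,0.0007,-0.139],[0.23,0.154,0.177,0.001,0.0007,-0.139]]]' 0.2
python3 - <<'E'
from h import *
goal(573.2,152.4,63,105)
p,d=r.snapshot("top");cv2.imwrite("pics/t1.png",cv2.resize(p[140:320,180:460],None,fx=2.85,fy=2.85))
p,d=r.snapshot("side");cv2.imwrite("pics/s1.png",cv2.resize(p[120:300,260:480],None,fx=3.2,fy=3.2))
E
```

```text
time: 3.25
tool_pos: [572.6, 160.4, 141.5]
tcp_rot: [179.9, -0.2, 105.7]
ft_force: [0.8, -0.6, 1.2]
finger_gap: 68.6
at [572.6 160.4 141.5] [179.9  -0.2 105.7] -> row [-0.0081, -0.0017, 0.0784, 0.0022, -0.0036, 0.0124]
```

View pics/s1.png

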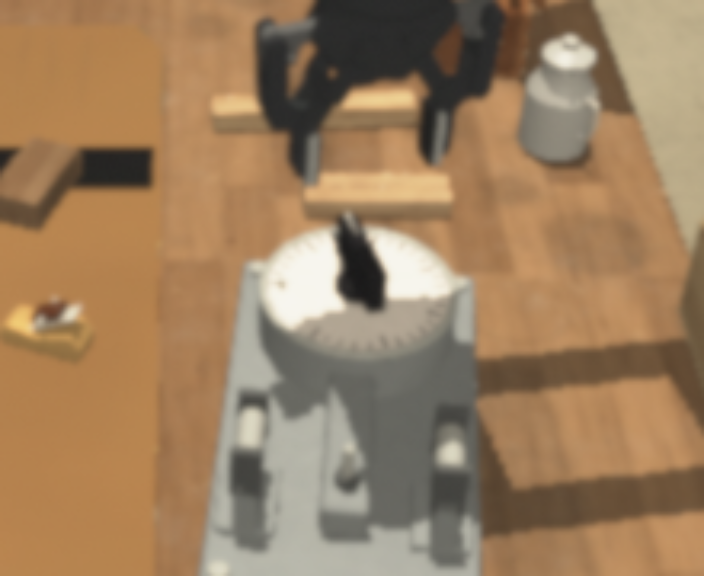

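The open fingers hang above the dial and straddle the bar, which is at about (360,260) in the zoom. I'll descend.

```bash
python3 -m crank '[[[-0.008,-0.002,0.0,0.002,-0.0036,0.012],[-0.008,-0.002,0.03,0.002,-0.0036,0.012],[-0.008,-0.002,0.06,0.002,-0.0036,0.012],[-0.008,-0.002,0.078,0.002,-0.0036,0.012],[-0.008,-0.002,0.078,0.002,-0.0036,0.012],[-0.008,-0.002,0.078,0.002,-0.0036,0.012]]]' 0.2 40;  python3 - <<'E'
from h import *
goal(573.2,152.4,63,105)
E
```

```text
time: 4.1
tool_pos: [575.9, 152.6, 67.3]
tcp_rot: [179.6, 0.0, 105.0]
ft_force: [-0.4, 0.6, 0.0]
finger_gap: 68.3
at [575.9 152.6  67.3] [179.6   0.  105. ] -> row [0.0005, -0.0027, 0.0043, 0.0067, 0.0005, -0.0004]
```

```bash
python3 -m crank '[[[0.0005,-0.003,0.004,0.007,0,0],[0.0005,-0.003,0.004,0.007,0,0],[0.0005,-0.003,0.004,0.007,0,0],[0.0005,-0.003,0.004,0.007,0,0],[0.0005,-0.003,0.004,0.007,0,0],[0.0005,-0.003,0.004,0.007,0,0],[0.0005,-0.003,0.004,0.007,0,0]]]' 1 40;  python3 - <<'E'
from h import *
s=r.sense();print(s["wrist_torque"])
goal(573.2,152.4,63,173.3)
E
```

```text
time: 4.97
tool_pos: [572.0, 152.1, 63.8]
tcp_rot: [-179.9, 0.0, 105.0]
ft_force: [-7.6, -1.2, 8.2]
finger_gap: 13.5
[-0.31780588  1.19236887 -0.06318913]
at [572.  152.1  63.8] [-179.9    0.   105. ] -> row [0.0, 0.0013, 0.0008, -0.0024, -0.001, -1.1924]
```

```bash
python3 -m crank '[[[0,0,0,0,0,-0.13],[0,0,0,0,0,-0.26],[0,0,0,0,0,-0.39],[0,0,0,0,0,-0.52],[0,0,0,0,0,-0.65],[0,0,0,0,0,-0.78],[0,0,0,0,0,-0.9],[0,0,0,0,0,-1.02],[0,0,0,0,0,-1.1],[0,0,0,0,0,-1.1]]]' 1 40;  python3 - <<'E'
from h import *
s=r.sense();print(s["wrist_torque"],s["joint_pos"])
goal(572.5,152.1,63,173.3)
E
```

```text
time: 6.22
tool_pos: [571.7, 152.0, 63.9]
tcp_rot: [-179.9, -0.1, 168.0]
ft_force: [-3.8, -0.5, 1.9]
finger_gap: 13.1
[-0.05408441  0.32105476  0.04287753] [ 9.95261676e+00  1.43399629e+01  9.56446429e+01 -4.79490392e-02
  7.01872896e+01 -6.80122571e+01]
at [571.7 152.   63.9] [-1.799e+02 -1.000e-01  1.680e+02] -> row [-0.0008, 0.0003, 0.0009, -0.0017, -0.0026, -0.0928]
```

```bash
python3 -m crank '[[[0,0,0,0,0,-0.05],[0,0,0,0,0,-0.09],[0,0,0,0,0,-0.12],[0,0,0,0,0,-0.15],[0,0,0,0,0,-0.15],[0,0,0,0,0,-0.15]]]' 1 40;  python3 - <<'E'
from h import *
s=r.sense();print(s["wrist_torque"],s["joint_efforts"],s["tcp_rot"])
E
```

```text
time: 6.98
tool_pos: [571.6, 152.0, 63.9]
tcp_rot: [-179.9, -0.2, 176.5]
ft_force: [-2.9, -1.5, 2.8]
finger_gap: 13.2
[-0.07965365  0.42211179 -1.49375676] [  1.60465378 -57.65704036 -45.86845279  -0.46186172  -0.96545868
  -1.51485879] [-1.79925049e+02 -1.67874304e-01  1.76496761e+02]
```

Wrist torque is about -1.5 N m, so the pointer is on the stop. I'll release and go straight up.

```bash
python3 -m crank '[[[0,0,0,0,0,0],[0,0,0,0,0,0],[0,0,0,0,0,0],[0,0,0,0,0,0],[0,0,-0.03,0,0,0],[0,0,-0.08,0,0,0],[0,0,-0.14,0,0,0],[0,0,-0.17,0,0,0]]]' 0.2 40;  python3 - <<'E'
from h import *
goal(585,-102.8,120,183.8)
E
```

```text
time: 7.98
tool_pos: [573.6, 152.5, 238.5]
tcp_rot: [-180.0, 0.1, 176.5]
ft_force: [0.5, -0.4, 0.8]
finger_gap: 68.2
at [573.6 152.5 238.5] [-1.800e+02  1.000e-01  1.765e+02] -> row [-0.0266, -0.2541, 0.1186, -0.0002, 0.0025, -0.1272]
```

```bash
python3 -m crank '[[[-0.006,-0.06,0,0,0,-0.03],[-0.012,-0.12,0.02,0,0,-0.06],[-0.018,-0.18,0.05,0,0,-0.1],[-0.024,-0.23,0.08,0,0.0025,-0.127],[-0.027,-0.254,0.1,0,0.0025,-0.127],[-0.027,-0.254,0.118,0,0.0025,-0.127],[-0.027,-0.254,0.118,0,0.0025,-0.127],[-0.027,-0.254,0.118,0,0.0025,-0.127]]]' 0.35 40;  python3 - <<'E'
from h import *
goal(585,-102.8,5,183.8)
P=cloud("top",);p,d=r.snapshot("top");cv2.imwrite("pics/t2.png",cv2.resize(p[140:320,180:460],None,fx=2.85,fy=2.85,interpolation=cv2.INTER_CUBIC))
m=(np.hypot(P[:,0]-573,P[:,1]-152.4)<45)&(P[:,2]>76)
x=P[m][:,:2].astype(np.float32);print(cv2.minAreaRect(x),x.mean(0))
w,V=np.linalg.eigh(np.cov(x.T));print("bar axis",np.degrees(np.arctan2(V[1,1],V[0,1])),np.sqrt(w*12))
p,d=r.snapshot("side");cv2.imwrite("pics/s2.png",cv2.resize(p[120:300,260:480],None,fx=3.2,fy=3.2,interpolation=cv2.INTER_CUBIC))
E
```

```text
time: 8.98
tool_pos: [586.0, -101.6, 121.5]
tcp_rot: [-180.0, 0.1, -176.1]
ft_force: [0.2, -0.4, 1.0]
finger_gap: 55.3
at [ 586.  -101.6  121.5] [-1.800e+02  1.000e-01 -1.761e+02] -> row [0.0012, -0.0011, 0.1165, -0.0002, 0.0011, 0.0013]
((573.6343994140625, 152.51986694335938), (13.88574504852295, 61.4549446105957), 83.3310546875) [573.5349  152.35374]
bar axis 172.97716280836798 [14.17984736 62.33465865]
```

View pics/t2.png

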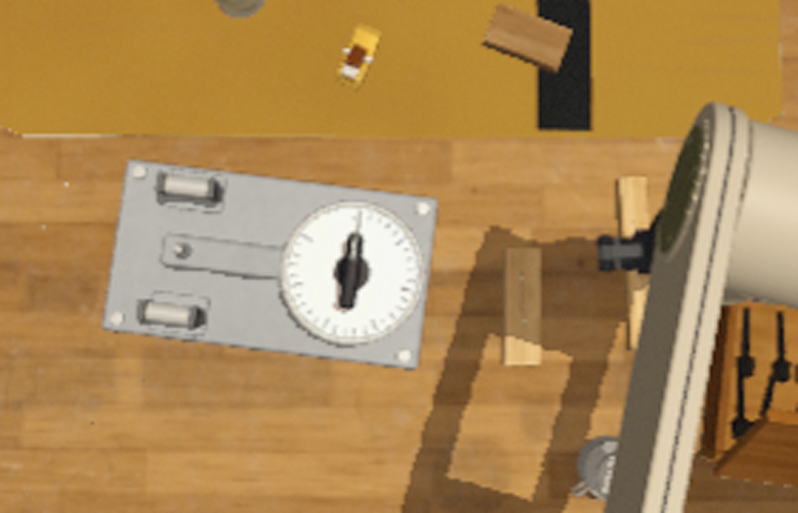

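View pics/s2.png

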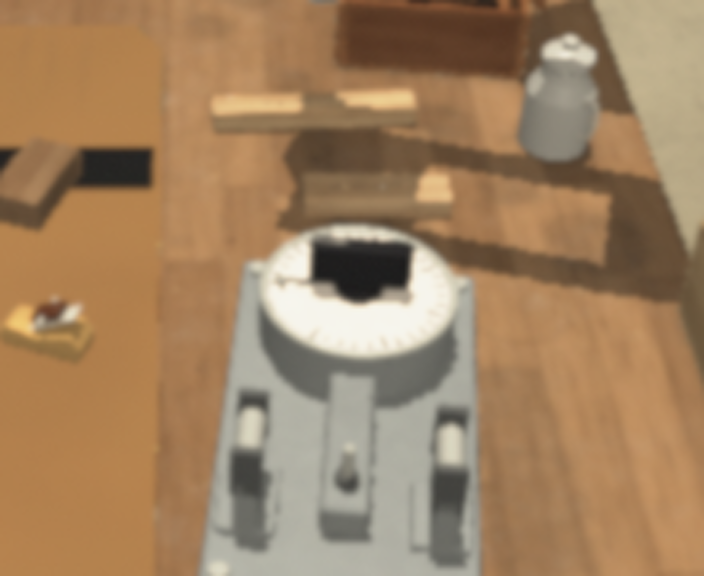

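The pointer tip now lies on the zero-stop pin, at about (360,213) in the top zoom, and the bar axis reads 173.0° against the tester's 173.3°. The fingers straddle the long strip, so I'll descend and grip it.

```bash
python3 -m crank '[[[0.001,-0.001,0.03,0,0.001,0.001],[0.001,-0.001,0.07,0,0.001,0.001],[0.001,-0.001,0.1,0,0.001,0.001],[0.001,-0.001,0.115,0,0.001,0.001],[0.001,-0.001,0.115,0,0.001,0.001],[0.001,-0.001,0.115,0,0.001,0.001]]]' 0.35 30;  python3 - <<'E'
from h import *
goal(585,-102.8,5,183.8)
E
```

```text
time: 9.88
tool_pos: [587.0, -103.3, 8.7]
tcp_rot: [-179.9, 0.2, -176.2]
ft_force: [0.0, 0.5, -0.3]
finger_gap: 55.6
at [ 587.  -103.3    8.7] [-179.9    0.2 -176.2] -> row [0.002, 0.0007, 0.0037, -0.0017, 0.0035, 0.0003]
```

```bash
python3 -m crank '[[[0.002,0.001,0.003,-0.002,0.003,0],[0.002,0.001,0.003,-0.002,0.003,0],[0.002,0.001,0.003,-0.002,0.003,0],[0.002,0.001,0.003,-0.002,0.003,0],[0.002,0.001,0.003,-0.002,0.003,0],[0.002,0.001,0.003,-0.002,0.003,0]]]' 1 40;  python3 - <<'E'
from h import *
goal(585,-102.8,5,183.8)
E
```

```text
time: 10.62
tool_pos: [585.8, -102.7, 6.9]
tcp_rot: [-180.0, 0.1, -176.2]
ft_force: [-1.4, 0.3, 7.0]
finger_gap: 23.4
at [ 585.8 -102.7    6.9] [-1.800e+02  1.000e-01 -1.762e+02] -> row [0.0008, -0.0, 0.0019, -0.0002, 0.0022, 0.0004]
```

```bash
python3 -m crank '[[[0,0,-0.02,0,0,0],[0,0,-0.05,0,0,0],[0,0,-0.09,0,0,0],[0,0,-0.13,0,0,0],[0,0,-0.16,0,0,0],[0,0,-0.18,0,0,0],[0,0,-0.18,0,0,0]]]' 1 40;  python3 - <<'E'
from h import *
goal(590.4,301.3,175,173.3)
P=cloud("side");s=r.sense();z=s["tool_pos"]
m=(abs(P[:,0]-z[0])<100)&(abs(P[:,1]-z[1])<25)&(abs(P[:,2]-z[2])<18)&(P[:,2]<z[2]+14)
print(np.nanmin(P[m],0),np.nanmax(P[m],0),m.sum())
p,d=r.snapshot("side");cv2.imwrite("pics/s3.png",cv2.resize(p[60:260,230:490],None,fx=2.9,fy=2.9,interpolation=cv2.INTER_CUBIC))
E
```

```text
time: 11.5
tool_pos: [586.5, -103.0, 189.2]
tcp_rot: [-179.9, 0.3, -176.2]
ft_force: [-0.3, -0.2, -0.3]
finger_gap: 23.6
at [ 586.5 -103.   189.2] [-179.9    0.3 -176.2] -> row [-0.0308, 0.4032, 0.0138, -0.0009, 0.0059, 0.1836]
[ 505.76370001 -120.70700427  182.38916716] [661.17988183 -78.48481842 201.19083237] 482
```

View pics/s3.png

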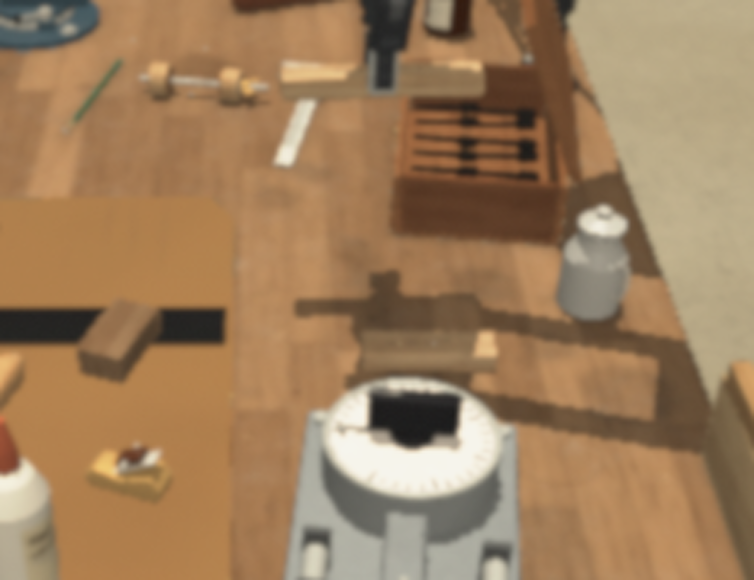

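The strip is gripped near its middle at (383,80) and hangs level, with its underside about 7 mm below the TCP. I'll carry it to above the rollers.

```bash
python3 -m crank '[[[-0.003,0.04,0,0,0,0.02],[-0.007,0.09,0,0,0,0.04],[-0.011,0.14,0,0,0,0.07],[-0.015,0.19,0,0,0,0.1],[-0.019,0.24,0,0,0.003,0.12],[-0.023,0.29,0,0,0.006,0.14],[-0.027,0.34,0,0,0.006,0.16],[-0.03,0.38,0.01,0,0.006,0.184],[-0.032,0.403,0.03,-0.001,0.006,0.184],[-0.032,0.403,0.05,-0.001,0.006,0.184]]]' 1 40; python3 -m crank '[[[0,0,0.02,0,0,0],[0,0,0.02,0,0,0],[0,0,0.02,0,0,0]]]' 1 40;python3 - <<'E'
from h import *
goal(592,301.2,85,173.3)
P=cloud("side");z=r.sense()["tool_pos"]
c,s=np.cos(np.radians(-6.7)),np.sin(np.radians(-6.7))
def tl(P):
    q=P-np.array([590.4,301.3,0]);return np.c_[c*q[:,0]+s*q[:,1],-s*q[:,0]+c*q[:,1],q[:,2]]
for n in("side","top"):
    Q=tl(cloud(n));m=(abs(Q[:,0])<100)&(abs(Q[:,1])<25)&(abs(Q[:,2]-z[2]-2)<13)
    A=Q[m];print(n,np.nanmin(A,0),np.nanmax(A,0),m.sum())
    p,d=r.snapshot(n);b=p[150:330,260:480] if n=="side" else p[140:320,180:400];cv2.imwrite(f"pics/{n}4.png",cv2.resize(b,None,fx=3.2,fy=3.2,interpolation=cv2.INTER_CUBIC))
E
```

```text
time: 12.85
tool_pos: [588.4, 302.9, 132.8]
tcp_rot: [-180.0, -0.5, 173.4]
ft_force: [-0.2, 0.8, -0.8]
finger_gap: 23.6
time: 13.22
tool_pos: [588.6, 302.2, 113.1]
tcp_rot: [-180.0, -0.5, 173.4]
ft_force: [-0.1, 0.1, -0.1]
finger_gap: 23.6
at [588.6 302.2 113.1] [-180.    -0.5  173.4] -> row [-0.0037, -0.0006, 0.0281, -0.0006, -0.008, 0.001]
side [-81.27490594 -11.46565418 106.88081805] [ 73.77811246  24.87517863 128.86383967] 1368
top [-78.81460008 -10.1609289  109.49103079] [ 75.37567746  14.81601369 128.85197968] 217
```

View pics/side4.png

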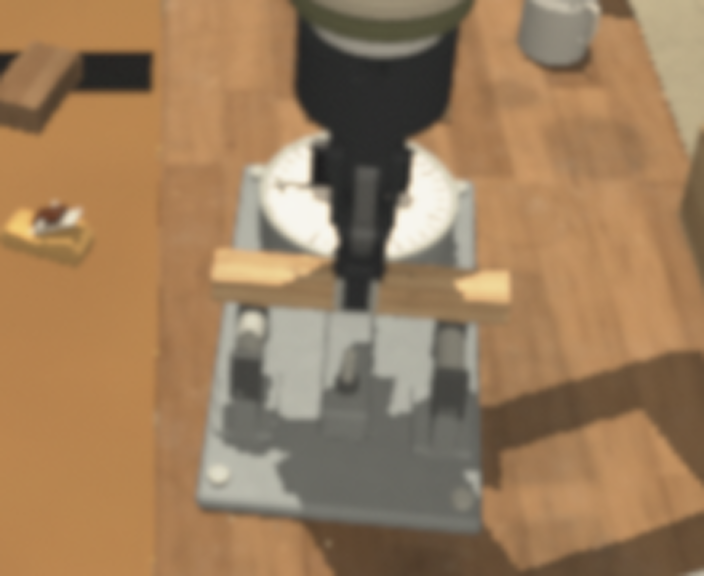

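View pics/top4.png

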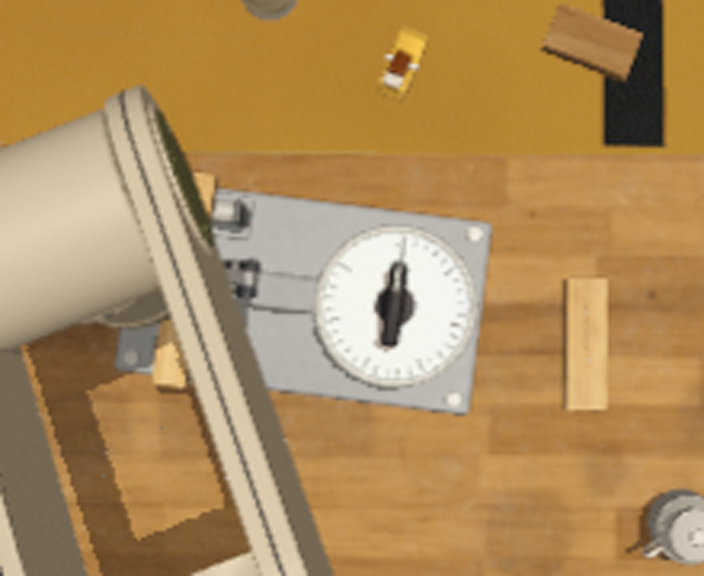

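The strip is aligned over the rollers, about 3 mm off in x towards the robot. I'll correct that and lower it.

```bash
python3 -m crank '[[[-0.0035,0,0.0,0,-0.008,0],[-0.0035,-0.001,0.01,0,-0.008,0],[-0.0035,-0.001,0.02,0,-0.008,0],[-0.0035,-0.001,0.025,0,-0.008,0],[-0.0035,-0.001,0.025,0,-0.008,0],[-0.0035,-0.001,0.025,0,-0.008,0]]]' 1 40;python3 - <<'E'
from h import *
goal(592,301.0,77.5,173.3)
z=r.sense()["tool_pos"]
c,s=np.cos(np.radians(-6.7)),np.sin(np.radians(-6.7))
def tl(P):
    q=P-np.array([590.4,301.3,0]);return np.c_[c*q[:,0]+s*q[:,1],-s*q[:,0]+c*q[:,1],q[:,2]]
for n in("side","top"):
    Q=tl(cloud(n));m=(abs(Q[:,0])<100)&(abs(Q[:,1])<25)&(abs(Q[:,2]-z[2]-2)<13)
    A=Q[m];print(n,np.nanmin(A,0),np.nanmax(A,0),m.sum())
p,d=r.snapshot("side");b=p[150:330,260:480];cv2.imwrite(f"pics/s5.png",cv2.resize(b,None,fx=3.2,fy=3.2,interpolation=cv2.INTER_CUBIC))
E
```

```text
time: 14.22
tool_pos: [592.3, 301.7, 89.2]
tcp_rot: [180.0, 0.1, 173.4]
ft_force: [-0.3, 0.7, -0.1]
finger_gap: 23.4
at [592.3 301.7  89.2] [1.800e+02 1.000e-01 1.734e+02] -> row [0.0003, -0.0008, 0.0117, 0.0005, 0.0018, 0.0018]
side [-78.13439816 -11.59822569  78.25227726] [ 77.06881385  24.98120931 104.20109129] 1379
top [-75.60863661 -24.49466117  78.24630117] [ 78.69015024  24.47842755 104.15447023] 227
```

View pics/s5.png

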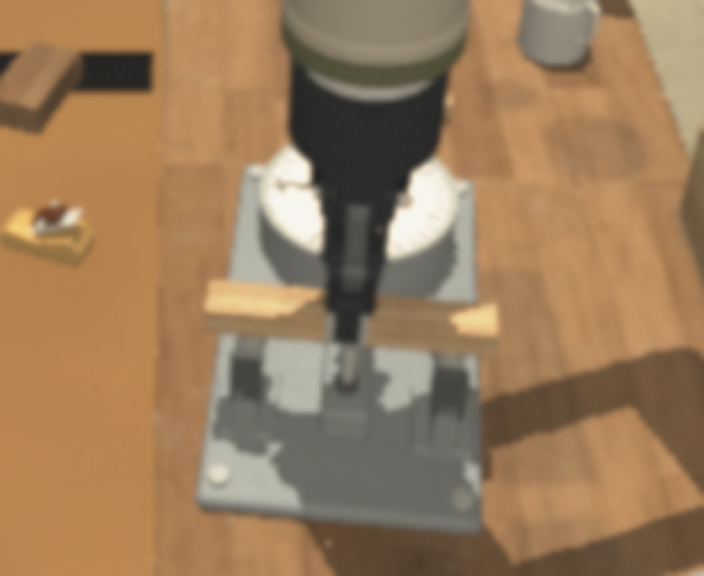

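```bash
python3 -m crank '[[[0,-0.001,0.003,0,0.001,0.001],[0,-0.001,0.006,0,0.001,0.001],[0,-0.001,0.009,0,0.001,0.001],[0,-0.001,0.011,0,0.001,0.001],[0,-0.001,0.0115,0,0.001,0.001],[0,-0.001,0.0115,0,0.001,0.001],[0,-0.001,0.0115,0,0.001,0.001]]]' 1 40;python3 - <<'E'
from h import *
goal(592,301.0,77.5,173.3)
z=r.sense()["tool_pos"];print(r.sense()["wrist_torque"])
p,d=r.snapshot("side");b=p[150:330,260:480];cv2.imwrite(f"pics/s6.png",cv2.resize(b,None,fx=3.2,fy=3.2,interpolation=cv2.INTER_CUBIC))
E
```

```text
time: 15.25
tool_pos: [592.5, 300.9, 78.3]
tcp_rot: [179.9, 0.1, 173.3]
ft_force: [-0.2, -0.0, -0.0]
finger_gap: 23.3
at [592.5 300.9  78.3] [1.799e+02 1.000e-01 1.733e+02] -> row [0.0005, 0.0001, 0.0008, 0.001, 0.0015, 0.0008]
[ 0.03174506 -0.01990509  0.0361191 ]
```

View pics/s6.png

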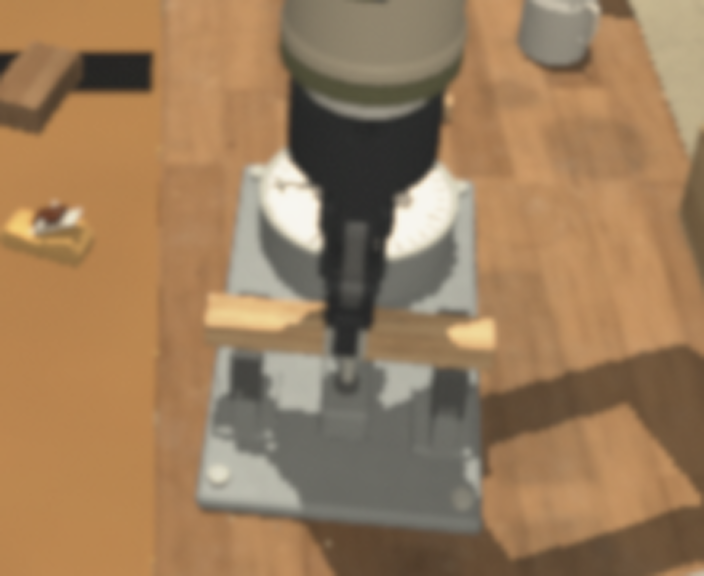

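```bash
python3 -m crank '[[[0,0,0.001,0.001,0.001,0.001],[0,0,0.002,0.001,0.001,0.001],[0,0,0.002,0.001,0.001,0.001],[0,0,0.002,0.001,0.001,0.001]]]' 1 40;python3 - <<'E'
from h import *
print(r.sense()["wrist_torque"])
z=77
c,s=np.cos(np.radians(-6.7)),np.sin(np.radians(-6.7))
def tl(P):
    q=P-np.array([590.4,301.3,0]);return np.c_[c*q[:,0]+s*q[:,1],-s*q[:,0]+c*q[:,1],q[:,2]]
Q=tl(cloud("side"))
for lo,hi in((-80,-68),(-66,-44),(-40,-18),(18,40),(44,66),(68,80)):
    m=(Q[:,0]>lo)&(Q[:,0]<hi)&(abs(Q[:,1])<30)&(Q[:,2]>66)&(Q[:,2]<100)
    t=m&(Q[:,2]>84);print(lo,"y",np.nanpercentile(Q[t,1],[2,98]).round(1) if t.any() else None,"ztop",np.nanmedian(Q[t,2]).round(1) if t.any() else None)
E
```

```text
time: 15.8
tool_pos: [592.7, 300.9, 76.8]
tcp_rot: [180.0, 0.1, 173.3]
ft_force: [-2.2, -0.5, 5.2]
finger_gap: 23.1
[-0.21121026  0.36565546 -0.01913017]
-80 y [-10.6  13.2] ztop 88.7
-66 y [-11.5  13.4] ztop 88.4
-40 y [-11.4  13.4] ztop 88.7
18 y [-11.3  13.3] ztop 88.6
44 y [-11.4  12.7] ztop 88.7
68 y [-9.9 12.4] ztop 88.7
```

There is 5 N of contact on the rollers, and the strip is level (top at about 88.6 mm) and lies between the cheeks. I'll release and retreat.

```bash
python3 -m crank '[[[0,0,0,0,0,0],[0,0,0,0,0,0],[0,0,0,0,0,0],[0,0,0,0,0,0],[0,0,-0.02,0,0,0],[0,0,-0.06,0,0,0],[0,0,-0.12,0,0,0],[0,0,-0.18,0,0,0],[0,0,-0.22,0,0,0],[0,0,-0.22,0,0,0]]]' 0.4 30; python3 -m crank '[[[0.04,-0.04,-0.03,0,0,0],[0.08,-0.09,-0.05,0,0,0],[0.1,-0.14,-0.05,0,0,0],[0.12,-0.19,-0.05,0,0,0],[0.12,-0.24,-0.05,0,0,0],[0.12,-0.29,-0.05,0,0,0],[0.12,-0.34,-0.05,0,0,0],[0.12,-0.34,-0.05,0,0,0]]]' 0.4
python3 - <<'E'
from h import *
c,s=np.cos(np.radians(-6.7)),np.sin(np.radians(-6.7))
def tl(P):
    q=P-np.array([590.4,301.3,0]);return np.c_[c*q[:,0]+s*q[:,1],-s*q[:,0]+c*q[:,1],q[:,2]]
for n in("side","top"):
    P=cloud(n);Q=tl(P);m=(abs(Q[:,0])<100)&(abs(Q[:,1])<30)&(Q[:,2]>83)&(Q[:,2]<100)
    x=Q[m][:,:2].astype(np.float32);print(n,cv2.minAreaRect(x),np.percentile(Q[m],[2,98],axis=0).round(1).tolist())
    m=(np.hypot(P[:,0]-573,P[:,1]-152.4)<45)&(P[:,2]>76)&(P[:,2]<100)
    if m.sum()>10:
        w,V=np.linalg.eigh(np.cov(P[m][:,:2].T));print("bar axis",np.degrees(np.arctan2(V[1,1],V[0,1])))
    for t in("short_strip_centre","sanding_block_centre"): print(t,[(k["pixel"],round(k["conf"],2)) for k in r.landmark_of(t,n)[:1]])
    p,d=r.snapshot(n);b=p[150:330,260:480] if n=="side" else p[140:320,180:460];cv2.imwrite(f"pics/{n}7.png",cv2.resize(b,None,fx=2.85,fy=2.85,interpolation=cv2.INTER_CUBIC))
print(r.sense()["time"])
E
```

```text
time: 17.1
tool_pos: [594.5, 301.8, 304.7]
tcp_rot: [179.7, 0.6, 173.3]
ft_force: [-0.2, -0.2, 0.5]
finger_gap: 51.0
time: 18.1
tool_pos: [434.3, -24.9, 351.6]
tcp_rot: [179.7, 0.6, 173.0]
ft_force: [1.0, 0.2, 0.0]
finger_gap: 51.1
side ((-0.0267791748046875, 0.9138154983520508), (27.532041549682617, 155.21807861328125), 89.99231719970703) [[-74.1, -10.8, 83.8], [74.2, 13.2, 90.9]]
bar axis 173.92255319896046
short_strip_centre [([377.8, 179.8], 0.69)]
sanding_block_centre [([271.4, 175.4], 0.82)]
top ((2.1797027587890625, 6.1270751953125), (35.681541442871094, 155.2835235595703), 89.95515441894531) [[-72.1, -11.2, 83.8], [75.9, 12.4, 92.5]]
bar axis 172.95705084878807
short_strip_centre [([364.8, 249.0], 0.93)]
sanding_block_centre [([364.2, 155.8], 0.61)]
18.5
```

View pics/side7.png

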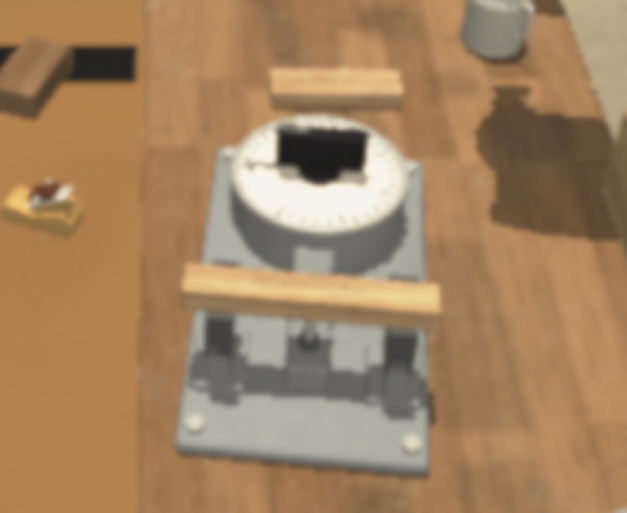

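View pics/top7.png

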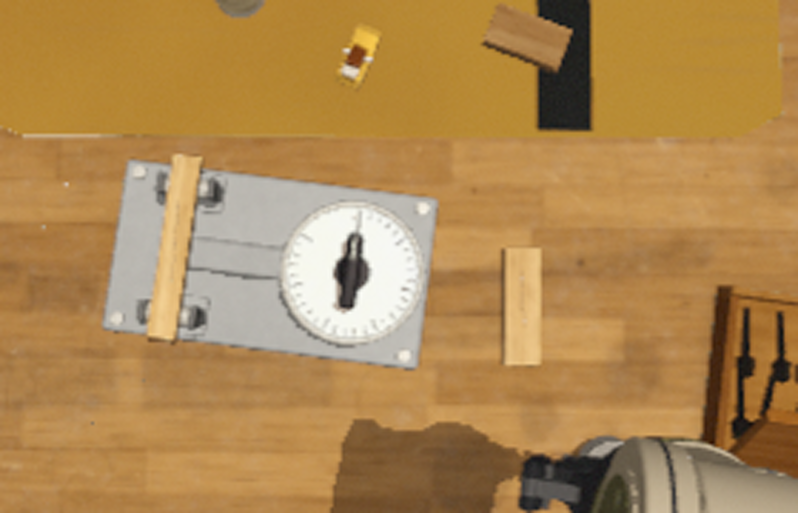

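Run:
```python
from h import *
print(r.hand_in(),r.sense()["time"])
```

```text
the job is handed in; nothing more can be done
the job is handed in; nothing more can be done
```

The tester is set up and the job was handed in at about 18.5 s of the 67 s allowed.

- **Pointer:** With the rollers still empty, I turned the knob anticlockwise about 68° until it stopped at about 1.5 N m of wrist torque. After release, the pictures show the pointer at the zero-stop pin. The bar reads 173.0° in the top camera against about 173.3° for the tester. The side camera read 173.9°, which I put down to measurement noise.
- **Long strip:** It lies level across both rollers, between the cheeks. It is about 1 mm off centre in y. Lengthwise it is centred to within 0 mm (side camera) or 2 mm (top camera), so it overhangs about equally at both ends.
- **Other things:** I did not touch the short strip or the sanding block, and they look unmoved in the last pictures. The arm is clear of everything.

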